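Weigh the red-gripped tin on the sprung hook

TASK

Weigh the tin with the red grip: lift it by the grip, bring its bail over the hook of the hanging scale and lower it slowly until the spring carries all of its weight, and only then let go, so that the hook never jumps, jerks or reaches the bottom of its travel. When the tin has hung level and still, free of the gripper, for a good second, press the green hold button on the scale's foot fully down and let it come up again. Leave the tin hanging, and do not knock the scale's hook about or disturb the other tin, bottles and crockery.

Things in the scene. Friction and masses are not known exactly. Their poses are not given: they have to be found in the camera images.
- tin_red_grip (a point): Middle of the red grip of the tin to weigh, 143 mm above the tin's underside. The grip is a square block 20 x 20 mm, 60 mm tall, standing on the middle of the tin's bail: a rigid 6 mm wire whose level top bar, 72 mm long, runs along the tin's own y axis, the bar's axis 33 mm below this point. Between bar and tin lid is an opening 52 mm high, open along the tin's x axis. z up.
- tin_red: The tin to weigh: closed, round, aluminium with a red band, 87 mm across, 55 mm tall without bail and grip, 173 mm with them. Origin at the centre of its underside, z up, y along the bail's bar. Its mass differs from run to run, anywhere from 0.25 to 0.9 kg.
- tin_green: A like tin with a green grip and band; leave it alone. Origin at the centre of its underside.
- scale: The hanging scale, fixed: a white column 50 mm deep, 70 mm wide, 306 mm tall on a 14 mm thick foot. Origin under the column's centre at table height; the front with the hook looks along its own -x; its grey button console, 50 mm tall, stands on its own +y side, 145 mm aside of the hook. Its sprung hook, a level 8 mm steel rod out of the column with the end turned up, slides only up and down; forces above 20 N on it are too rough.
- hook_seat (a point): Middle of the hook's seat (straight rod between upturned tip and a 22 mm collar), on the rod's axis, 75 mm before the column, 230 mm above the table when unloaded; moves with the hook; scale's axes. Collar face 18 mm towards the column; tip rises from 20 to 27 mm out in front, its top 16 mm above the rod's axis. A bail bar resting on the seat has its axis 7 mm above this point.
- hook (a joint): How far the hook has dipped, in m: 0 unloaded (top stop), 0.06 at the bottom stop. Spring 200 N/m with 0.4 N preload, lightly damped: a tin hung free dips it by about 10 to 42 mm, depending on its mass. Moving faster than 0.09 m/s, or past 0.055, counts as jerked or bottomed.
- hold_top (a point): Top centre of the green hold button (28 mm across) on the grey console; pressed straight down.
- hold (a joint): Travel of the hold button in m: 0 up, 0.006 fully down (about 5 N); springs back by itself.
- soy: Bystander: tall amber sauce bottle, red cap, yellow label, 64 mm across, 210 mm tall; origin at the centre of its underside.
- vinegar: Bystander: green glass bottle, brass cap, 60 mm across, 200 mm tall; origin at the centre of its underside.
- oil: Bystander: big amber oil bottle, red cap and label, 84 mm across, 230 mm tall; origin at the centre of its underside.
- jar: Bystander: squat jar with a white lid, 72 mm across, 90 mm tall; origin at the centre of its underside.
- mug: Bystander: blue mug, 80 mm across, 90 mm tall; origin at the centre of its underside.
- can: Bystander: food can with a blue label, 66 mm across, 100 mm tall; origin at the centre of its underside.
Not all that is in view belongs to the job. Leave any purple look-alike of the tin_red alone.

How it is judged:
By the outcome, as a careful person would: the job done as asked, in the order asked, and still so for the second after the job is handed in, with the robot touching nothing.
It also fails if it takes over 64 s, if anything falls off the work surface, if the arm or the gripper's body presses on something with over 40 N, if the wrist force passes 120 N, or if a joint passes its speed limit or range.

ROBOT

A 6-joint arm with a two-finger parallel gripper is mounted at the origin on the work surface. World frame = base frame: x ahead of the robot, y to its left, z up, the work surface at z = 0. Lengths are in m, angles in rad, forces in N, time in s.
With the tool pointing down it reaches from about 0.375 to 0.9 m from the base axis. Payload 3.1 kg.
Tool frame: the origin (TCP) lies on the centre line of the jaws, within the pads' length; the fingertips stand 8 mm ahead of it and the grasp point (between the pads) lies 11 mm behind it; z points along the fingers, y is the line along which they close (so a half turn about z gives the same grasp; the last joint's range is limited). The gripper opens to 85 mm and grips with 20 to 120 N. Pads are 22 mm wide; open, the fingers measure 114 mm over their backs; the gripper's body (76 mm by 85 mm) begins 54 mm behind the grasp point. The pads swing forward as they close: fully open they stand 13 mm farther back than shut.
Start: joints at [1.145, 0.527, 1.433, -0, 1.181, -0.178], TCP at [0.153, 0.606, 0.239] pointing down, gripper open.
Joint ranges: [-3.08, 3.08], [-0.75, 2.2], [0.22, 2.44], [-1.43, 4.57], [0, 2.65], [-2.85, 2.85]. Speed limits (rad/s): [2.79, 2.79, 3.14, 3.14, 3.14, 3.14].

INTERFACE

Orientations are given as a unit quaternion [x, y, z, w].
In Python, from station import * gives the robot as it stands.
- The arm moves only by the tool play_rows, never from a script. Its argument "rows" is a list of rows, each a list of 3 entries, a list of its own where there are three numbers: the turn, a rotation vector about the tool's x, y, z in degrees, then the shift along the tool's x, y, z in mm, then the closure, from 0 (fully open) to 1 (shut). In form: [[[ax, ay, az], [dx, dy, dz], jaw], ...]. A call has 1 to 12 rows; each row shifts and turns the commanded pose from where the row before left it, along the tool's axes as they then stand; what a row does not reach is not made up. A row lasts 1/12 s, in which the tool goes at most 41.7 mm and 7.16 degrees, less where a joint would pass 70% of its speed; a pose out of reach is approached as far as the arm can. A call with a gripper value outside its range is refused whole. The fingers move at their own pace and stop on an object; "grip_force" is the grip in N (left out, the last holds). Time passes only in rows, so rows that do not move let the fingers close. It gives the time, the measured TCP pose, the force, the opening and the grip force at its end, in the units of the state.
- sense(): the state, without advancing time (a new reading comes with each control period).
- snapshot(name): name is "scene" or "top" or "wrist"; returns (picture, depth): 400x640x3 uint8, red, green, blue; 400x640 float32, m along the optical axis (not along the pixel's ray), 0 where there is no reading.
- get_calibration(name): a dict with "vfov" (degrees; the focal length in pixels is half the picture's height over the tangent of half this angle, whatever the lens; pixels are square), "cx", "cy" (the principal point, pixels), "xyz" and "attitude" of the camera in the world. Camera axes: x right, y down, z forward; pixel columns grow to the right and rows downward; lengths in m; the calibration is good to about 2 mm. A picture is of the moment at which its call begins: read the wrist's pose just before it. get_calibration takes no time and is no camera call; for the wrist camera it gives the pose at the moment of the call.
- sign_off(): hands the job in; it is judged then, once.
The state is a dict: "t": time; "q": joint angles; "qd": joint speeds; "tau": joint torques, N m; "tcp_pos": TCP position; "tool_rot": TCP orientation; "force": force on the tool from outside, world axes, zero at the start; "ft_torque": the same for the moment, N m; "finger_gap": opening from 0.0 (shut) to 1.0 (fully open); "gripper_force": force on a finger pad.
Only numpy, scipy, OpenCV 4.12 (cv2) and the standard library are available. Lean on these libraries where they do the work, as an engineer would, in place of code of your own. Each camera call takes 0.05 s, during which the arm holds its last target. There are 200 camera calls.

## Working session

There is one attempt and no reset: what is moved stays moved. The work goes in short steps, Python scripts to look and compute and a tool call to move; the robot and the scene stay as the last step left them, time stands still between calls to the robot, and variables do not carry over. Pictures are saved under pics/ and viewed, at most 10 in all, crops included, and the job is handed in when it is done.

Besides the shell and the picture viewer there is one more tool, called after "Call:" as name(argument=value, ...), one argument or row to a line, values as JSON. play_rows: Moves the arm, as the interface text tells. Its arguments: {"type":"object","properties":{"rows":{"type":"array","items":{"type":"array"}},"grip_force":{"type":"number"}},"required":["rows"]}

```bash
mkdir -p pics
cat > h.py <<'E'
from station import *
import numpy as np, cv2
from scipy.spatial.transform import Rotation as R
def cal(n):
    c=get_calibration(n); f=200/np.tan(np.radians(c["vfov"])/2)
    return c,f
def rotm(a):
    a=np.array(a,float)
    return R.from_quat(a).as_matrix() if a.size==4 else (a.reshape(3,3) if a.size==9 else R.from_rotvec(a).as_matrix())
def shot(n,tag):
    c,f=cal(n); p,d=snapshot(n)
    cv2.imwrite(f"pics/{tag}.png",p[:,:,::-1]); np.savez(f"pics/{tag}.npz",p=p,d=d,f=f,cx=c["cx"],cy=c["cy"],x=c["xyz"],M=rotm(c["attitude"]))
def cloud(tag):
    z=np.load(f"pics/{tag}.npz"); d=z["d"]; v,u=np.mgrid[:400,:640]
    P=np.stack([(u-z["cx"])/z["f"]*d,(v-z["cy"])/z["f"]*d,d],-1)@z["M"].T+z["x"]
    P[d==0]=np.nan
    return P,z["p"]
E
python3 - <<'E'
from h import *
print(sense()); 
for n in("scene","top","wrist"): print(n,get_calibration(n)); shot(n,n+"0")
a=cv2.imread("pics/scene0.png");b=cv2.imread("pics/top0.png")
E
```

```text
{'t': 0.0, 'q': array([ 1.14547730e+00,  5.28479250e-01,  1.43388696e+00,  3.04021006e-05,
        1.18139200e+00, -1.78497576e-01]), 'qd': array([-0.00017272, -0.00035532,  0.0008521 ,  0.00145404,  0.0036676 ,
        0.00121004]), 'tau': array([-3.76564203e-04, -4.42349482e+01, -1.78023219e+01, -1.46073858e-04,
        8.37422413e-03, -6.28743138e-06]), 'tcp_pos': array([0.15237553, 0.60543184, 0.23833044]), 'tool_rot': array([ 1.23103372e-01,  9.92393262e-01, -1.02962640e-03, -3.35377561e-04]), 'force': array([0.544791  , 0.05365742, 0.28085135]), 'ft_torque': array([-0.01782063, -0.02978272, -0.02590747]), 'gripper_force': 0.0, 'finger_gap': 1.0034830354614535}
scene {'vfov': 53.92138833068503, 'cx': 325.6397073737513, 'cy': 200.34859806325247, 'xyz': array([ 1.21948079, -0.52291287,  1.10224549]), 'attitude': array([ 0.84414918,  0.3970243 , -0.1450672 , -0.32975652])}
top {'vfov': 50.20493526220022, 'cx': 324.9368570170144, 'cy': 196.0509600027998, 'xyz': array([0.28843497, 0.05967716, 1.45404165]), 'attitude': array([-0.6646654 ,  0.73855635, -0.08437226,  0.07507161])}
wrist {'vfov': 65.76363381692083, 'cx': 324.38260356223833, 'cy': 199.86065483865357, 'xyz': array([0.07490537, 0.62551566, 0.37414429]), 'attitude': array([0.77927447, 0.60664807, 0.09547425, 0.12487631])}
```

View pics/scene0.png

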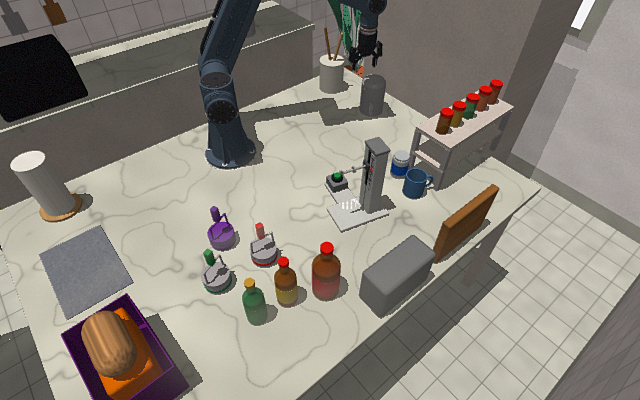

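View pics/top0.png

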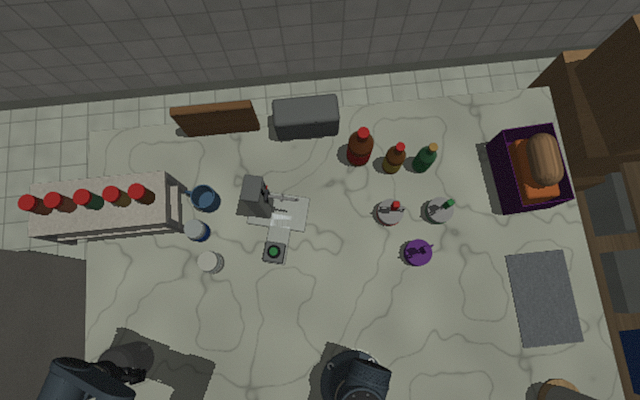

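Scene picture: red-gripped tin at (262,245), green at (215,275), purple look-alike at (220,232). In the top picture they are at (391,210), (437,210) and (417,252). The scale is at (375,175) scene and (258,195) top, with the hook pointing right in top and the hold button at (273,252). The red-gripped tin fits the description, so I'll check it in a close crop and measure.

Run:
```python
from h import *
a=cv2.imread("pics/scene0.png");b=cv2.imread("pics/top0.png")
A=cv2.resize(a[200:300,190:290],(400,400),interpolation=cv2.INTER_CUBIC)
B=cv2.resize(b[160:260,360:460],(400,400),interpolation=cv2.INTER_CUBIC)
C=cv2.resize(b[165:275,230:330],(364,400))[:200];
D=cv2.resize(b[165:265,230:330],(400,400),interpolation=cv2.INTER_CUBIC)
E_=cv2.resize(a[130:230,310:410],(400,400),interpolation=cv2.INTER_CUBIC)
m=np.vstack([np.hstack([A,B]),np.hstack([E_,D])]); cv2.imwrite("pics/crop0.png",cv2.resize(m,(600,600)))
for t in("top0","scene0"):
    P,p=cloud(t); hsv=cv2.cvtColor(p,cv2.COLOR_RGB2HSV)
    hgt=P[...,2]
    red=((hsv[...,0]<8)|(hsv[...,0]>172))&(hsv[...,1]>140)&(hsv[...,2]>60)
    grn=(hsv[...,0]>45)&(hsv[...,0]<85)&(hsv[...,1]>110)
    pur=(hsv[...,0]>125)&(hsv[...,0]<160)&(hsv[...,1]>80)
    for nm,m in(("red",red),("grn",grn),("pur",pur)):
        k,l,s,c=cv2.connectedComponentsWithStats(m.astype(np.uint8))
        for i in range(1,k):
            if s[i,4]>12:
                q=P[l==i]; print(t,nm,c[i].round(),s[i,4],np.nanmedian(q,0).round(3),np.nanmin(q,0).round(3),np.nanmax(q,0).round(3))
```

```text
top0 red [363. 133.] 112 [ 0.754 -0.107  0.23 ] [ 0.737 -0.137  0.152] [ 0.777 -0.089  0.239]
top0 red [400. 147.] 65 [ 0.704 -0.218  0.21 ] [ 0.691 -0.266  0.004] [ 0.79  -0.205  0.216]
top0 red [364. 159.] 57 [ 0.715 -0.118  0.084] [ 0.712 -0.139  0.045] [ 0.729 -0.1    0.121]
top0 red [136. 191.] 225 [0.62  0.548 0.306] [0.597 0.528 0.216] [0.66  0.574 0.313]
top0 red [111. 194.] 234 [0.62  0.618 0.305] [0.599 0.598 0.22 ] [0.66  0.643 0.311]
top0 red [ 81. 197.] 237 [0.62  0.699 0.306] [0.598 0.678 0.238] [0.644 0.763 0.311]
top0 red [ 52. 200.] 250 [0.619 0.778 0.305] [0.599 0.757 0.222] [0.667 0.832 0.313]
top0 red [ 27. 202.] 241 [0.62  0.847 0.305] [ 0.598  0.827 -0.762] [0.974 1.586 0.313]
top0 red [396. 204.] 40 [ 0.534 -0.186  0.172] [ 0.524 -0.22   0.051] [ 0.553 -0.177  0.179]
top0 grn [423. 161.] 222 [ 0.68  -0.306  0.11 ] [ 0.664 -0.339  0.017] [ 0.716 -0.29   0.176]
top0 grn [448. 203.] 58 [ 0.521 -0.348  0.172] [ 0.512 -0.384  0.109] [ 0.537 -0.341  0.178]
top0 grn [273. 251.] 62 [0.442 0.21  0.071] [0.429 0.198 0.06 ] [0.456 0.224 0.082]
top0 pur [519. 170.] 2598 [ 
[... 1222 characters left out ...]
[0.618 0.672 0.22 ] [0.642 0.705 0.255]
scene0 grn [337. 176.] 40 [0.443 0.207 0.07 ] [0.429 0.195 0.059] [0.453 0.229 0.076]
scene0 grn [209. 258.] 94 [ 0.528 -0.359  0.146] [ 0.512 -0.367  0.115] [ 0.536 -0.345  0.176]
scene0 grn [220. 288.] 47 [ 0.555 -0.366  0.02 ] [ 0.526 -0.399  0.013] [ 0.564 -0.317  0.029]
scene0 grn [247. 298.] 46 [ 0.698 -0.341  0.14 ] [ 0.689 -0.352  0.123] [ 0.707 -0.33   0.154]
scene0 pur [219. 227.] 495 [ 0.392 -0.262  0.056] [ 0.282 -0.303  0.001] [ 0.429 -0.213  0.176]
scene0 pur [147. 353.] 1668 [ 0.634 -0.604  0.098] [ 0.486 -0.68  -0.002] [ 0.751 -0.57   0.154]
scene0 pur [ 84. 362.] 1308 [ 0.555 -0.742  0.103] [ 0.491 -0.751 -0.   ] [ 0.699 -0.688  0.154]
```

View pics/crop0.png

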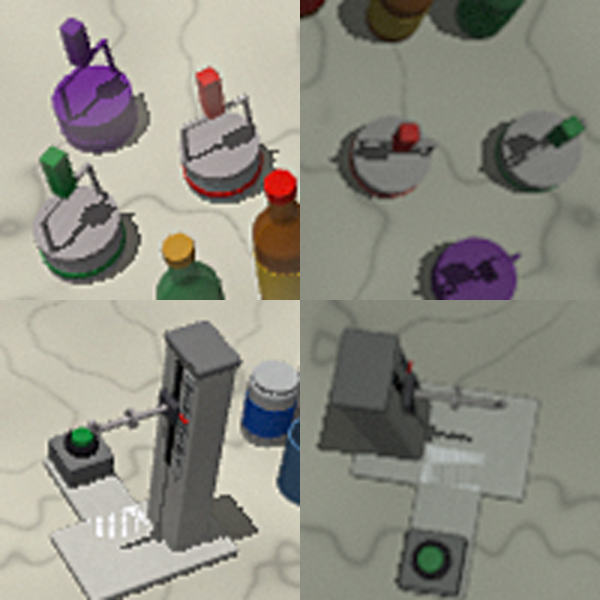

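The crop confirms the red-gripped tin, with a silver body, a red band and its bar nearly along world y. The hook rod comes out of the column roughly along -y. Now I'll measure the scale.

Run:
```python
from h import *
for t in("top0","scene0"):
    P,p=cloud(t); x,y,z=P[...,0],P[...,1],P[...,2]
    near=(abs(x-.53)<.15)&(y>0)&(y<.38)
    def rep(n,m):
        q=P[m][:,:2].astype(np.float32)
        if len(q)<5: print(t,n,len(q));return
        r=cv2.minAreaRect(q*1000); print(t,n,len(q),np.round(r[0],1),np.round(r[1],1),round(r[2],1),"z",np.median(P[m][:,2]).round(4))
    rep("coltop",near&(z>.313)&(z<.33)); rep("console",near&(z>.045)&(z<.058)&(x<.5)); rep("foot",near&(z>.009)&(z<.02))
    m=near&(z>.215)&(z<.25)&(y<.17); rep("rod",m)
    q=P[m]; 
    if len(q)>5: print(np.c_[q][np.argsort(q[:,1])][::max(1,len(q)//25)].round(4))
    rep("btn",near&(z>.062)&(z<.085)&(abs(x-.442)<.03)&(abs(y-.21)<.03))
    m=(abs(x-.534)<.06)&(abs(y+.188)<.06)
    rep("grip",m&(z>.165)&(z<.18)); rep("bar",m&(z>.1)&(z<.118)); rep("lid",m&(z>.05)&(z<.06))
```

```text
top0 coltop 2
top0 console 235 [440.9 212.1] [64.6 64.8] 75.4 z 0.0497
top0 foot 1588 [528.6 181.3] [277.6 332.8] 1.0 z 0.0139
top0 rod 69 [572.9 138.2] [63.  18.4] 83.2 z 0.2346
[[0.5649 0.1076 0.2438]
 [0.5656 0.1105 0.242 ]
 [0.5648 0.1132 0.2468]
 [0.5608 0.1141 0.2386]
 [0.5651 0.117  0.2337]
 [0.5685 0.1196 0.2336]
 [0.5633 0.1203 0.23  ]
 [0.5665 0.123  0.2302]
 [0.5688 0.1254 0.2347]
 [0.5688 0.1282 0.2361]
 [0.5727 0.131  0.2337]
 [0.5665 0.1315 0.2347]
 [0.5698 0.1341 0.2343]
 [0.5731 0.1368 0.2347]
 [0.5683 0.1376 0.2294]
 [0.5705 0.14   0.2343]
 [0.5736 0.1426 0.2349]
 [0.5687 0.1434 0.2304]
 [0.5753 0.1459 0.2289]
 [0.5718 0.1488 0.2323]
 [0.5754 0.1516 0.2312]
 [0.5833 0.1533 0.237 ]
 [0.5778 0.1539 0.2351]
 [0.5725 0.1547 0.2319]
 [0.58   0.1563 0.2395]
 [0.577  0.1565 0.2396]
 [0.5708 0.1569 0.2405]
 [0.566  0.1578 0.2357]
 [0.5774 0.1594 0.2391]
 [0.5715 0.1599 0.2391]
 [0.5666 0.1608 0.2346]
 [0.5797 0.163  0.2311]
 [0.5763 0.1659 0.234 ]
 [0.5825 0.1683 0.2345]
 [0.5807 0.169  0.2295]]
top0 btn 92 [442.4 210. ] [39.1 37.7] 65.7 z 0.0697
top0 grip 42 [ 534.6 -185. ]
[... 664 characters left out ...]
571  0.1384 0.233 ]
 [0.5726 0.1414 0.2324]
 [0.5762 0.1427 0.2299]
 [0.5716 0.1466 0.233 ]
 [0.575  0.1481 0.2301]
 [0.5775 0.1492 0.2402]
 [0.5818 0.1499 0.2385]
 [0.5767 0.1506 0.2343]
 [0.577  0.1511 0.2255]
 [0.5849 0.1516 0.2354]
 [0.5697 0.1527 0.2324]
 [0.5845 0.153  0.2253]
 [0.5744 0.1543 0.2171]
 [0.5767 0.1548 0.2363]
 [0.5744 0.1563 0.2425]
 [0.5685 0.1578 0.2373]
 [0.5807 0.1603 0.2316]
 [0.5761 0.1647 0.23  ]
 [0.581  0.1684 0.2358]
 [0.5759 0.1692 0.2317]]
scene0 btn 50 [444.4 206.2] [38.  32.5] 55.4 z 0.0692
scene0 grip 43 [ 534.2 -189.9] [20.1 20.7] 79.6 z 0.1714
scene0 bar 45 [ 535.5 -190.4] [76.9 12.2] 82.7 z 0.1115
scene0 lid 430 [ 536.9 -190.7] [85.5 78.8] 78.3 z 0.0542
```

```bash
cat >> h.py <<'E'
def tool():
    s=sense(); return np.array(s["tcp_pos"]),rotm(s["tool_rot"])
def plan(target,yaw):
    """remaining shift in tool axes (mm) and tool rotvec (deg) to reach target TCP, tool down, tool-x at yaw deg"""
    p,M=tool(); c,s=np.cos(np.radians(yaw)),np.sin(np.radians(yaw))
    W=np.array([[c,s,0],[s,-c,0],[0,0,-1]])
    print("shift mm",(M.T@(np.array(target)-p)*1000).round(1),"turn deg",np.degrees(R.from_matrix(M.T@W).as_rotvec()).round(2),"yaw now",np.degrees(np.arctan2(M[1,0],M[0,0])).round(2))
E
python3 - <<'E'
from h import *
p,M=tool(); c=get_calibration("wrist"); print("cam in tool",(M.T@(c["xyz"]-p)).round(4)); print((M.T@rotm(c["attitude"])).round(3))
plan([.55,.05,.40],166); plan([.534,-.188,.30],85)
E
```

```text
cam in tool [ 0.0801  0.0002 -0.1357]
[[-0.001 -0.95  -0.311]
 [ 1.    -0.001 -0.001]
 [ 0.001 -0.311  0.95 ]]
shift mm [-521.2 -441.9 -160.9] turn deg [-0.09 -0.02 -0.14] yaw now 165.86
shift mm [-563.8 -676.4  -60.5] turn deg [-9.000e-02  5.000e-02  8.086e+01] yaw now 165.86
```

Call:
play_rows(
  rows=[
    [[0,0,0],[-13,-10,-18],0],
    [[0,0,0],[-26,-20,-16],0],
    [[0,0,0],[-26,-20,-16],0],
    [[0,0,0],[-26,-20,-14],0],
    [[0,0,0],[-28,-20,-12],0],
    [[0,0,0],[-28,-20,-12],0],
    [[0,0,0],[-28,-20,-12],0],
    [[0,0,0],[-28,-20,-12],0],
    [[0,0,0],[-28,-20,-12],0],
    [[0,0,0],[-28,-20,-12],0],
    [[0,0,0],[-28,-20,-12],0],
    [[0,0,0],[-28,-20,-12],0],
  ],
)

```text
t: 1.15
tcp_pos: [0.4024, 0.3045, 0.3997]
tool_rot: [0.123, 0.992, -0.0, -0.0]
force: [1.3, -0.1, 0.1]
finger_gap: 1.002
gripper_force: 0.0
```

Call:
play_rows(
  rows=[
    [[0,0,0],[-28,-22,-5],0],
    [[0,0,0],[-28,-22,-5],0],
    [[0,0,0],[-28,-22,-5],0],
    [[0,0,0],[-28,-22,-5],0],
    [[0,0,0],[-28,-22,-5],0],
    [[0,0,0],[-28,-22,0],0],
    [[0,0,0],[-28,-22,0],0],
    [[0,0,0],[-10,-10,0],0],
    [[0,0,0],[0,0,0],0],
    [[0,0,0],[0,0,0],0],
  ],
)

```text
t: 1.98
tcp_pos: [0.5612, 0.0965, 0.4236]
tool_rot: [0.124, 0.992, 0.0, -0.001]
force: [-1.8, -1.0, 0.5]
finger_gap: 0.996
gripper_force: 0.0
```

Run:
```python
from h import *
s=sense(); print(s["t"],s["tcp_pos"],s["qd"].round(3)); shot("wrist","w1")
```

```text
1.9833 [0.56120977 0.09649076 0.42358451] [ 0.036 -0.02   0.014  0.005  0.001 -0.   ]
```

View pics/w1.png

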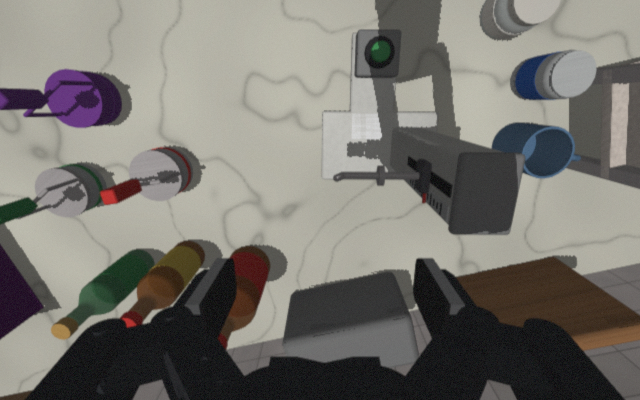

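Wrist view: hook rod runs from tip (338,177) past the collar (381,175) to the column, whose top is at (485,192). The button is at (379,51). Red tin's lid is at (160,178) and its grip at (122,192).

Run:
```python
from h import *
P,p=cloud("w1"); x,y,z=P[...,0],P[...,1],P[...,2]
v,u=np.mgrid[:400,:640]
def rep(n,m):
    q=P[m][:,:2].astype(np.float32); r=cv2.minAreaRect(q*1000); print(n,len(q),np.round(r[0],1),np.round(r[1],1),round(r[2],1),"z",np.median(P[m][:,2]).round(4),"med",np.median(q,0).round(4))
hu=(u>430)&(u<530)&(v>140)&(v<250)
print("ztop",np.nanpercentile(z[hu],[50,80,95]))
zt=np.nanpercentile(z[hu],80)
rep("coltop",hu&(abs(z-zt)<.003))
cons=(u>345)&(u<410)&(v>20)&(v<85); rep("console",cons&(abs(z-.05)<.004)); 
hsv=cv2.cvtColor(p,cv2.COLOR_RGB2HSV)
b=cons&(z>.062)&(z<.085); rep("btn",b); print("btn z",np.percentile(z[b],[5,25,50,75,95]).round(4))
b2=b&(hsv[...,0]>45)&(hsv[...,0]<85)&(hsv[...,1]>90); rep("green",b2); print(np.percentile(z[b2],[5,50,95]))
rod=(u>330)&(u<412)&(v>160)&(v<192)&(z>.2)&(z<.26)
rep("rod",rod)
m=rod&(u>345)&(u<372); q=P[m]; rep("seat part",m)
for a in range(332,412,4):
    m=rod&(u>=a)&(u<a+4)
    if m.any(): print(a,m.sum(),P[m].mean(0).round(4),"zmax",z[m].max().round(4))
```

```text
ztop [0.29303165 0.30685943 0.30759179]
coltop 5004 [594.3 231.7] [54.3 73.1] 75.3 z 0.3067 med [0.5915 0.2311]
console 1252 [439.1 210.7] [65.  64.8] 75.6 z 0.0506 med [0.4385 0.2063]
btn 667 [439.1 210.8] [42.6 41.1] 34.8 z 0.0648 med [0.4392 0.2096]
btn z [0.0623 0.063  0.0648 0.0726 0.0739]
green 341 [439.8 210.6] [27.4 27.5] 78.9 z 0.0725 med [0.4397 0.2096]
[0.064522  0.0725383 0.0743679]
rod 664 [570.7 147.3] [84.1 21.9] 66.7 z 0.2347 med [0.571  0.1518]
seat part 182 [568.3 132.7] [27.2  7.1] 76.1 z 0.2342 med [0.568  0.1327]
332 16 [0.5612 0.1071 0.2452] zmax 0.2474
336 33 [0.5617 0.1104 0.245 ] zmax 0.2476
340 31 [0.5623 0.1149 0.2394] zmax 0.2447
344 29 [0.5643 0.1191 0.2343] zmax 0.2376
348 28 [0.5656 0.1233 0.234 ] zmax 0.2368
352 28 [0.5667 0.1274 0.2341] zmax 0.2361
356 28 [0.5678 0.1316 0.2339] zmax 0.2358
360 28 [0.5688 0.1358 0.2342] zmax 0.2361
364 28 [0.5699 0.14   0.2342] zmax 0.236
368 28 [0.571  0.1442 0.2339] zmax 0.2363
372 28 [0.5719 0.1483 0.2343] zmax 0.2364
376 72 [0.5733 0.1527 0.2342] zmax 0.2421
380 83 [0.5726 0.1561 0.2391] zmax 0.2432
384 38 [0.5739 0.1602 0.2368] zmax 0.243
388 28 [0.5763 0.165  0.234 ] zmax 0.2363
392 28 [0.5774 0.1692 0.234 ] zmax 0.236
396 28 [0.5784 0.1734 0.2341] zmax 0.2357
400 27 [0.5794 0.1775 0.2343] zmax 0.2361
404 27 [0.5806 0.1817 0.2341] zmax 0.2361
408 28 [0.5815 0.1859 0.2342] zmax 0.2361
```

Call:
play_rows(
  rows=[
    [[0,0,6.6],[-5,-23,0],0],
    [[0,0,6.7],[-8,-22.5,0],0],
    [[0,0,6.7],[-10.5,-21.5,0],0],
    [[0,0,6.7],[-13,-20,0],0],
    [[0,0,6.7],[-15,-18.5,0],0],
    [[0,0,6.7],[-17,-16.5,5],0],
    [[0,0,6.7],[-19,-14,10],0],
    [[0,0,6.7],[-20.5,-12,15],0],
    [[0,0,6.7],[-22,-9.5,20],0],
    [[0,0,6.7],[-23,-7,25],0],
    [[0,0,6.7],[-23.5,-4,25],0],
    [[0,0,6.7],[-24,-1.5,22],0],
  ],
)

```text
t: 3.03
tcp_pos: [0.5547, -0.1876, 0.3014]
tool_rot: [0.735, 0.678, 0.0, -0.0]
force: [0.2, 0.7, -0.0]
finger_gap: 1.004
gripper_force: 0.0
```

Call:
play_rows(
  rows=[
    [[0,0,0],[0,0,0],0],
    [[0,0,0],[0,0,0],0],
    [[0,0,0],[0,0,0],0],
  ],
)

```text
t: 3.28
tcp_pos: [0.5556, -0.1875, 0.3031]
tool_rot: [0.733, 0.68, 0.0, 0.0]
force: [0.3, 0.3, 1.4]
finger_gap: 1.002
gripper_force: 0.0
```

Run:
```python
from h import *
s=sense(); print(s["t"],s["tcp_pos"],s["q"].round(3)); plan([.534,-.188,.30],86); shot("wrist","w2")
P,p=cloud("w2"); x,y,z=P[...,0],P[...,1],P[...,2]
def rep(n,m):
    q=P[m][:,:2].astype(np.float32)
    if len(q)<5: print(n,len(q));return
    r=cv2.minAreaRect(q*1000); print(n,len(q),np.round(r[0],1),np.round(r[1],1),round(r[2],1),"z",np.median(P[m][:,2]).round(4),"med",np.median(q,0).round(4))
m=(abs(x-.534)<.06)&(abs(y+.188)<.06)
rep("grip",m&(z>.169)&(z<.178)); rep("bar",m&(z>.105)&(z<.118)); rep("lid",m&(z>.05)&(z<.06))
q=P[m&(z>.105)&(z<.118)&(abs(x-.534)<.02)]
print(cv2.fitLine(q[:,:2].astype(np.float32),cv2.DIST_HUBER,0,.001,.001).ravel())
g=P[m&(z>.12)&(z<.165)]; print("gripside",len(g),np.nanmedian(g,0))
```

```text
3.2833 [ 0.55557613 -0.18745951  0.30312655] [-5.160e-01  4.080e-01  1.455e+00  1.000e-03  1.278e+00 -4.420e-01]
shift mm [ -2.2 -21.5   3.1] turn deg [ 0.05 -0.03 -0.28] yaw now 85.72
grip 471 [ 532.3 -187.2] [19.5 19.9] 85.3 z 0.1737 med [ 0.5329 -0.1864]
bar 212 [ 534.6 -186.9] [76.7 15.7] 89.1 z 0.1134 med [ 0.5343 -0.167 ]
lid 2851 [ 532.6 -186.1] [83.3 86.4] 73.8 z 0.056 med [ 0.5401 -0.1813]
[ 0.10196394  0.9947881   0.5331207  -0.1789043 ]
gripside 242 [ 0.53519305 -0.17796475  0.1441268 ]
```

View pics/w2.png

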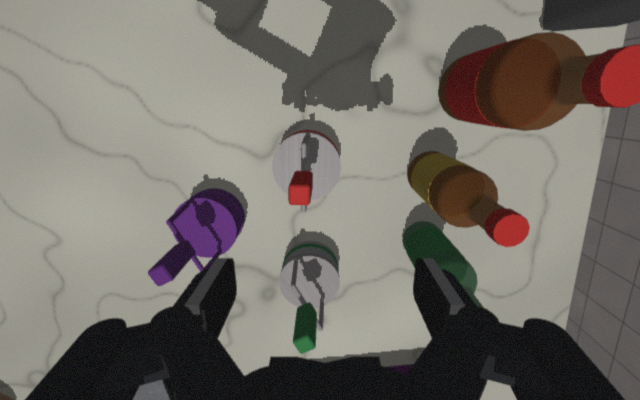

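Call:
play_rows(
  rows=[
    [[0,0,0.4],[-0.6,-11.5,0],0],
    [[0,0,0],[-0.6,-11.5,5],0],
    [[0,0,0],[0,0,20],0],
    [[0,0,0],[0,0,25],0],
    [[0,0,0],[0,0,25],0],
    [[0,0,0],[0,0,25],0],
    [[0,0,0],[0,0,25],0],
    [[0,0,0],[0,0,20],0.3],
    [[0,0,0],[0,0,15],0.4],
    [[0,0,0],[0,0,5],0.4],
    [[0,0,0],[0,0,0],0.4],
    [[0,0,0],[0,0,0],0.4],
  ],
)

```text
t: 4.33
tcp_pos: [0.5333, -0.1881, 0.1386]
tool_rot: [0.736, 0.677, 0.0, 0.001]
force: [0.1, -0.3, 0.3]
finger_gap: 0.597
gripper_force: 0.0
```

Run:
```python
from h import *
plan([.5325,-.187,.138],85.3); s=sense(); print(s["force"],s["t"],s["qd"].round(3)); shot("wrist","w3"); shot("scene","s3")
a=cv2.imread("pics/w3.png"); b=cv2.imread("pics/s3.png")
cv2.imwrite("pics/c3.png",np.hstack([cv2.resize(a[150:400,200:450],(400,400)),cv2.resize(b[160:300,200:340],(400,400))]))
```

```text
shift mm [ 1.1 -0.9  0.6] turn deg [ 0.13  0.06 -0.05] yaw now 85.25
[ 0.1271115  -0.28717882  0.34088755] 4.3333 [-0.007 -0.013 -0.009 -0.    -0.001  0.001]
```

View pics/c3.png

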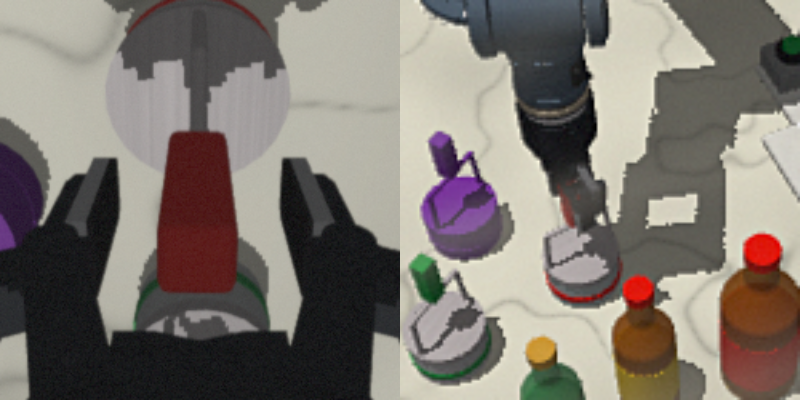

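The crop shows the red grip centred between the open jaws and square to the pads. Closing now.

Call:
play_rows(
  rows=[
    [[0,0,0],[1,-0.5,0],0.6],
    [[0,0,0],[0,0,0],0.75],
    [[0,0,0],[0,0,0],0.85],
    [[0,0,0],[0,0,0],1],
    [[0,0,0],[0,0,0],1],
    [[0,0,0],[0,0,0],1],
    [[0,0,0],[0,0,0],1],
    [[0,0,0],[0,0,0],1],
  ],
  grip_force=70,
)

```text
t: 5.1
tcp_pos: [0.5326, -0.1876, 0.1383]
tool_rot: [0.736, 0.677, 0.0, 0.001]
force: [1.4, 1.5, 6.6]
finger_gap: 0.225
gripper_force: 69.7
```

Call:
play_rows(
  rows=[
    [[0,0,0],[0,0,-2],1],
    [[0,0,0],[0,0,-6],1],
    [[0,0,0],[0,0,-12],1],
    [[0,0,0],[0,0,-12],1],
    [[0,0,0],[0,0,-5],1],
    [[0,0,0],[0,0,0],1],
    [[0,0,0],[0,0,0],1],
    [[0,0,0],[0,0,0],1],
  ],
)

```text
t: 5.77
tcp_pos: [0.5309, -0.187, 0.1733]
tool_rot: [0.736, 0.677, -0.0, -0.001]
force: [-0.8, -0.8, -7.0]
finger_gap: 0.224
gripper_force: 69.0
```

Run:
```python
from h import *
for i in range(6):
    s=sense(); print(s["t"],s["force"].round(2),s["ft_torque"].round(3),s["gripper_force"]); snapshot("wrist")
plan([.5325,-.187,.138],85.3)
```

```text
5.7667 [-0.78 -0.83 -6.97] [0.029 0.017 0.054] 68.95436882972717
5.8167 [-0.18  0.18 -7.87] [ 0.001 -0.044 -0.034] 68.95630359649658
5.8667 [ 0.26 -0.24 -6.48] [-0.031 -0.003  0.028] 68.95583510398865
5.9167 [-0.37 -0.   -7.07] [-0.008 -0.043  0.005] 68.95644307136536
5.9667 [-0.14  0.18 -7.79] [-0.007 -0.04   0.016] 68.95542740821838
6.0167 [ 0.07 -0.14 -6.53] [-0.016  0.015 -0.006] 68.95616054534912
shift mm [ 0.4  0.8 35.9] turn deg [-0.04 -0.02 -0.14] yaw now 85.16
```

Call:
play_rows(
  rows=[
    [[0,0,0],[0,0,-8],1],
    [[0,0,0],[0,0,-16],1],
    [[0,0,0],[0,0,-22],1],
    [[0,0,0],[0,0,-24],1],
    [[0,0,0],[0,0,-24],1],
    [[0,0,-2],[8,0,-16],1],
    [[0,0,-4],[15,0.5,-8],1],
    [[0,0,-5.5],[15,1.5,0],1],
    [[0,0,-5.5],[15,3,0],1],
    [[0,0,-5.5],[14.5,4.5,0],1],
    [[0,0,-5.5],[14,6,0],1],
    [[0,0,-5.5],[13.5,7,0],1],
  ],
)

```text
t: 7.07
tcp_pos: [0.5398, -0.0879, 0.2929]
tool_rot: [0.508, 0.861, 0.0, 0.0]
force: [-0.0, -0.4, -6.2]
finger_gap: 0.222
gripper_force: 69.2
```

Call:
play_rows(
  rows=[
    [[0,0,-5.5],[12.5,8.5,0],1],
    [[0,0,-5.5],[12,9.5,0],1],
    [[0,0,-5.5],[11,10.5,0],1],
    [[0,0,-5.5],[10,11.5,0],1],
    [[0,0,-5.5],[9,12.5,0],1],
    [[0,0,-5.5],[7,13,0],1],
    [[0,0,-5.5],[6,12,0],1],
    [[0,0,-5.5],[3,9,0],1],
    [[0,0,-4],[1,3,0],1],
    [[0,0,0],[0,0,0],1],
    [[0,0,0],[0,0,0],1],
    [[0,0,0],[0,0,0],1],
  ],
)

```text
t: 8.07
tcp_pos: [0.5482, 0.0276, 0.2926]
tool_rot: [0.117, 0.993, -0.0, 0.0]
force: [-0.0, -0.4, -6.7]
finger_gap: 0.227
gripper_force: 69.1
```

Run:
```python
from h import *
s=sense(); print(s["t"],s["tcp_pos"],s["force"],s["q"].round(2)); plan([.5408,.0273,.290],165.5); plan([.5683,.1338,.290],165.5); shot("wrist","w4"); shot("scene","s4"); 
a=cv2.imread("pics/w4.png"); b=cv2.imread("pics/s4.png")
cv2.imwrite("pics/c4.png",np.hstack([cv2.resize(a[50:350,180:480],(400,400)),cv2.resize(b[110:260,270:420],(400,400),interpolation=cv2.INTER_CUBIC)]))
```

```text
8.0667 [0.5481536  0.02764847 0.29256624] [-0.03610392 -0.4482627  -6.68859319] [-0.15  0.36  1.56 -0.    1.22 -1.49]
shift mm [ 7.1 -2.   2.6] turn deg [-0.02  0.01  1.06] yaw now 166.56
shift mm [  5.1 107.9   2.5] turn deg [-0.02  0.01  1.06] yaw now 166.56
```

View pics/c4.png

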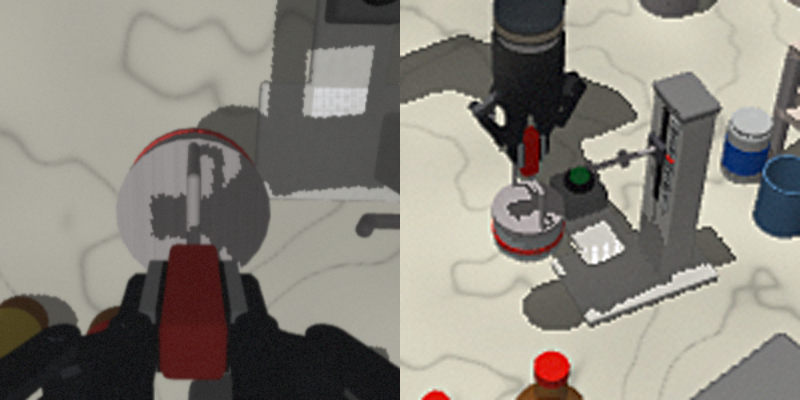

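Crop shows the tin held level, bar square to the rod, hook tip to the right ahead. I'll check the bar and grip offsets relative to the TCP.

Run:
```python
from h import *
p,M=tool(); P,im=cloud("w4"); T=(P-p)@M*1000
h=cv2.cvtColor(im,cv2.COLOR_RGB2HSV)
for n,m in (("griptop",(abs(T[...,2]+24)<4)&(abs(T[...,1])<13)&(abs(T[...,0])<14)),("bar",(T[...,2]>18)&(T[...,2]<34)&(abs(T[...,1])<12)&(T[...,0]>12)&(T[...,0]<40)),("lid",(T[...,2]>76)&(T[...,2]<90)&(np.hypot(T[...,0],T[...,1])<55))):
    q=T[m]; print(n,len(q)); 
    if len(q)>4: print(q.mean(0).round(1),np.percentile(q,[2,98],axis=0).round(1)); 
    if n=="bar":
        print(np.median(q[:,2]),cv2.fitLine(q[:,:2].astype(np.float32),cv2.DIST_HUBER,0,.01,.01).ravel())
    if n=="lid" and len(q)>9:
        A=np.c_[q[:,:2],np.ones(len(q))]; print("plane",np.linalg.lstsq(A,q[:,2],rcond=None)[0]); print(cv2.minEnclosingCircle(q[:,:2].astype(np.float32)))
x,y,z=P[...,0],P[...,1],P[...,2]
m=(z>.225)&(z<.25)&(y>.09)&(y<.19)&(abs(x-.57)<.03); q=P[m]; print("rod",len(q)); 
for a in np.arange(.1,.19,.008):
    k=q[(q[:,1]>=a)&(q[:,1]<a+.008)]
    if len(k): print(a.round(3),len(k),k.mean(0).round(4),k[:,2].max().round(4))
```

```text
griptop 672
[ 10.2   0.  -24.1] [[  8.5 -12.4 -27.9]
 [ 12.1  12.3 -20.1]]
bar 546
[26.6  0.5 25.2] [[12.9 -2.3 23.3]
 [39.1  3.3 31.8]]
24.798653621510937 [9.9999762e-01 2.1778769e-03 2.6792788e+01 4.9256280e-01]
lid 7814
[ 7.6  0.1 82.2] [[-26.2 -39.2  80.9]
 [ 41.   39.5  83.7]]
plane [4.30090756e-03 8.98535607e-04 8.22135522e+01]
((0.3765149414539337, 0.33024904131889343), 43.5923957824707)
rod 1928
0.1 59 [0.5617 0.1067 0.245 ] 0.2475
0.108 131 [0.5609 0.1113 0.2422] 0.2479
0.116 119 [0.5641 0.1203 0.2342] 0.2389
0.124 148 [0.5667 0.128  0.2339] 0.2359
0.132 145 [0.5686 0.136  0.2339] 0.2363
0.14 142 [0.5705 0.1439 0.2338] 0.236
0.148 551 [0.5738 0.1528 0.2353] 0.2433
0.156 173 [0.57   0.1583 0.2381] 0.2435
0.164 143 [0.5771 0.1681 0.234 ] 0.2361
0.172 146 [0.579  0.176  0.2338] 0.2363
0.18 136 [0.5812 0.1839 0.2339] 0.2364
0.188 35 [0.5823 0.1889 0.234 ] 0.2358
```

Call:
play_rows(
  rows=[
    [[0,0,1.1],[0,0,1],1],
    [[0,0,0],[3.5,0,1],1],
    [[0,0,0],[3.5,5,0],1],
    [[0,0,0],[0,10,0],1],
    [[0,0,0],[0,14,0],1],
    [[0,0,0],[0,14,0],1],
    [[0,0,0],[0,14,0],1],
    [[0,0,0],[0,14,0],1],
    [[0,0,0],[0,14,0],1],
    [[0,0,0],[0,12,0],1],
    [[0,0,0],[0,8,0],1],
    [[0,0,0],[0,3,0],1],
  ],
)

```text
t: 9.17
tcp_pos: [0.5687, 0.136, 0.2902]
tool_rot: [0.125, 0.992, 0.0, 0.0]
force: [-0.1, -0.5, -7.9]
finger_gap: 0.225
gripper_force: 69.2
```

Call:
play_rows(
  rows=[
    [[0,0,0],[0,0,0],1],
    [[0,0,0],[0,0,0],1],
    [[0,0,0],[0,0,0],1],
  ],
)

```text
t: 9.42
tcp_pos: [0.5682, 0.1336, 0.2902]
tool_rot: [0.126, 0.992, -0.0, -0.0]
force: [0.0, 0.4, -6.1]
finger_gap: 0.227
gripper_force: 69.2
```

Run:
```python
from h import *
s=sense(); print(s["t"],s["tcp_pos"],s["force"]);plan([.5682,.1338,.290],165.5); shot("wrist","w5"); shot("scene","s5"); 
F=[]
for i in range(4): snapshot("wrist"); F.append(sense()["force"])
print(np.mean(F,0))
a=cv2.imread("pics/w5.png"); b=cv2.imread("pics/s5.png")
cv2.imwrite("pics/c5.png",np.hstack([cv2.resize(a[50:350,180:480],(400,400)),cv2.resize(b[120:220,310:410],(400,400),interpolation=cv2.INTER_CUBIC)]))
p,M=tool(); P,im=cloud("w5"); T=(P-p)@M*1000
m=(T[...,2]>45)&(T[...,2]<68)&(T[...,0]<75)&(abs(T[...,1])<60)&(abs(T[...,0])<30); q=T[m]
for a in range(-40,60,8):
    k=q[(q[:,1]>=a)&(q[:,1]<a+8)]
    if len(k): print(a,len(k),k.mean(0).round(1),k.min(0).round(1),k.max(0).round(1))
```

```text
9.4167 [0.56822787 0.13364269 0.29022189] [ 0.01604752  0.41262876 -6.09159794]
shift mm [0.1 0.1 0.2] turn deg [-0.04 -0.02  0.03] yaw now 165.53
[ 0.03443968 -0.27909183 -6.73883991]
-32 38 [  2.3 -26.2  46.5] [ -2.6 -28.9  45. ] [  3.8 -24.   51.1]
-24 161 [  1.3 -19.8  51.8] [ -3.7 -23.8  45. ] [  3.8 -16.1  60.2]
-16 142 [  0.8 -12.1  56.5] [ -3.4 -16.   54.2] [ 4.  -8.  60.4]
-8 81 [ 0.7 -5.9 56.5] [-3.4 -8.  54.5] [ 3.6 -3.9 60.8]
0 76 [ 0.6  5.6 56.6] [-3.5  3.4 53.9] [ 3.5  7.5 61.3]
8 144 [ 0.7 11.8 56.5] [-3.6  8.1 54. ] [ 3.9 15.7 61.6]
16 345 [ 1.7 20.7 53.3] [-10.4  16.   46.8] [10.5 24.  67.5]
24 175 [ 1.6 27.3 54.2] [-10.4  24.   47.5] [10.4 32.  61.2]
32 142 [ 0.7 35.9 56.7] [-3.5 32.  54.4] [ 3.6 40.  61.6]
40 142 [ 0.6 43.9 56.5] [-3.5 40.  54.3] [ 3.4 47.9 61.3]
48 129 [ 0.4 52.  56.3] [-3.6 48.1 54.2] [ 3.6 55.9 59.7]
56 68 [ 0.5 58.  56.5] [-3.3 56.1 54.3] [ 3.1 60.  59.8]
```

View pics/c5.png

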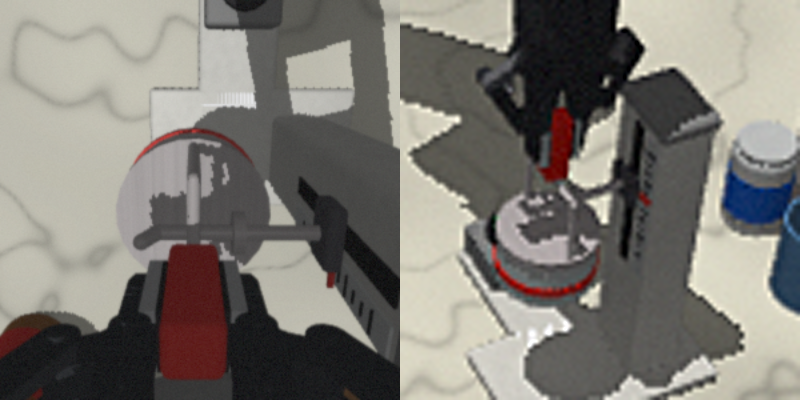

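Hook is inside the opening: rod under the bar, centred on the seat between tip and collar. Lowering towards contact.

Call:
play_rows(
  rows=[
    [[0,0,0],[0,0,2],1],
    [[0,0,0],[0,0,4],1],
    [[0,0,0],[0,0,5],1],
    [[0,0,0],[0,0,4],1],
    [[0,0,0],[0,0,3],1],
    [[0,0,0],[0,0,2],1],
    [[0,0,0],[0,0,1],1],
    [[0,0,0],[0,0,1],1],
    [[0,0,0],[0,0,1],1],
    [[0,0,0],[0,0,1],1],
    [[0,0,0],[0,0,1],1],
    [[0,0,0],[0,0,1],1],
  ],
)

```text
t: 10.72
tcp_pos: [0.5686, 0.1343, 0.2644]
tool_rot: [0.126, 0.992, 0.0, 0.0]
force: [-0.1, -0.6, -6.3]
finger_gap: 0.225
gripper_force: 69.3
```

Call:
play_rows(
  rows=[
    [[0,0,0],[0,0,1],1],
    [[0,0,0],[0,0,1],1],
    [[0,0,0],[0,0,1],1],
    [[0,0,0],[0,0,1],1],
    [[0,0,0],[0,0,1],1],
    [[0,0,0],[0,0,1],1],
    [[0,0,0],[0,0,1],1],
    [[0,0,0],[0,0,1],1],
    [[0,0,0],[0,0,1],1],
    [[0,0,0],[0,0,1],1],
    [[0,0,0],[0,0,0.5],1],
    [[0,0,0],[0,0,0],1],
  ],
)

```text
t: 11.72
tcp_pos: [0.5685, 0.1343, 0.2538]
tool_rot: [0.126, 0.992, 0.0, 0.0]
force: [0.4, 0.2, -4.2]
finger_gap: 0.227
gripper_force: 69.4
```

```bash
cat >> h.py <<'E'
def favg(n=6):
    F=[];Q=[]
    for i in range(n): snapshot("wrist"); s=sense(); F.append(s["force"]); Q.append(s["ft_torque"])
    print("t",s["t"],"z",s["tcp_pos"].round(4),"F",np.mean(F,0).round(2),"sd",np.std(F,0).round(2),"T",np.mean(Q,0).round(3))
E
python3 -c "
from h import *
favg()"
```

```text
t 12.0167 z [0.5685 0.1343 0.2539] F [-0.25 -0.07 -4.54] sd [0.45 0.41 0.45] T [-0.003 -0.019 -0.007]
```

Call:
play_rows(
  rows=[
    [[0,0,0],[0,0,1],1],
    [[0,0,0],[0,0,1.5],1],
    [[0,0,0],[0,0,1.5],1],
    [[0,0,0],[0,0,1.5],1],
    [[0,0,0],[0,0,1.5],1],
    [[0,0,0],[0,0,1.5],1],
    [[0,0,0],[0,0,1.5],1],
    [[0,0,0],[0,0,1.5],1],
    [[0,0,0],[0,0,1.5],1],
    [[0,0,0],[0,0,1.5],1],
    [[0,0,0],[0,0,1],1],
    [[0,0,0],[0,0,0],1],
  ],
)

```text
t: 13.02
tcp_pos: [0.5686, 0.1343, 0.2383]
tool_rot: [0.126, 0.992, 0.0, 0.0]
force: [0.4, 0.1, -1.6]
finger_gap: 0.222
gripper_force: 69.7
```

Call:
play_rows(
  rows=[
    [[0,0,0],[0,0,1],1],
    [[0,0,0],[0,0,1],1],
    [[0,0,0],[0,0,1],1],
    [[0,0,0],[0,0,0],1],
    [[0,0,0],[0,0,0],1],
  ],
)

```text
t: 13.43
tcp_pos: [0.5685, 0.1343, 0.2354]
tool_rot: [0.126, 0.992, 0.0, 0.0]
force: [-0.2, 0.3, -0.5]
finger_gap: 0.225
gripper_force: 69.8
```

```bash
python3 -c "
from h import *
favg(16)"
```

```text
t 14.2333 z [0.5685 0.1343 0.2353] F [ 0.05 -0.05 -0.61] sd [0.59 0.51 0.5 ] T [ 0.026 -0.039 -0.003]
```

Call:
play_rows(
  rows=[
    [[0,0,0],[0,0,1],1],
    [[0,0,0],[0,0,1],1],
    [[0,0,0],[0,0,1],1],
    [[0,0,0],[0,0,0],1],
    [[0,0,0],[0,0,0],1],
  ],
)

```text
t: 14.65
tcp_pos: [0.5685, 0.1343, 0.2323]
tool_rot: [0.126, 0.992, 0.0, 0.0]
force: [0.6, -1.0, 0.5]
finger_gap: 0.224
gripper_force: 69.9
```

```bash
python3 -c "
from h import *
favg(20)"
```

```text
t 15.65 z [0.5685 0.1343 0.2323] F [ 0.57  0.26 -0.05] sd [0.47 0.5  0.58] T [ 0.029 -0.118 -0.   ]
```

Run:
```python
from h import *
favg(20); shot("wrist","w6"); shot("scene","s6")
a=cv2.imread("pics/w6.png"); b=cv2.imread("pics/s6.png")
cv2.imwrite("pics/c6.png",np.hstack([cv2.resize(a[50:350,180:480],(400,400)),cv2.resize(b[120:220,310:410],(400,400),interpolation=cv2.INTER_CUBIC)]))
```

```text
t 16.65 z [0.5685 0.1343 0.2323] F [0.9  0.18 0.05] sd [0.42 0.47 0.47] T [ 0.038 -0.177  0.002]
```

View pics/c6.png

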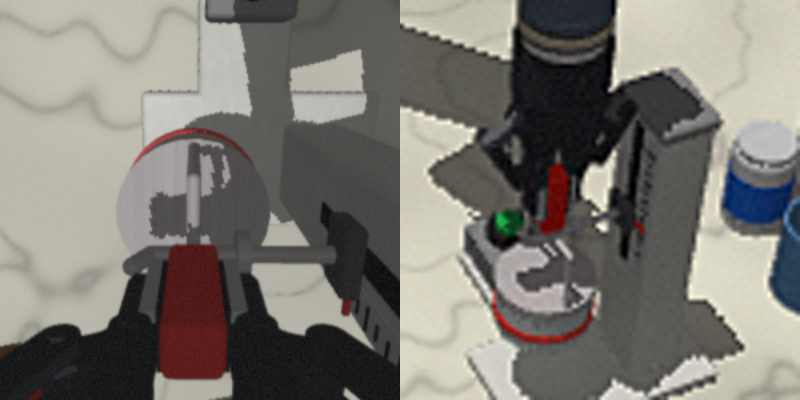

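The bar rests on the seat with the tin level, and the measured vertical force is about 0, so the spring carries all the weight. Releasing gently.

Call:
play_rows(
  rows=[
    [[0,0,0],[0,0,0],1],
    [[0,0,0],[0,0,0],1],
    [[0,0,0],[0,0,0],0.77],
    [[0,0,0],[0,0,0],0.75],
    [[0,0,0],[0,0,0],0.72],
    [[0,0,0],[0,0,0],0.69],
    [[0,0,0],[0,0,0],0.66],
    [[0,0,0],[0,0,0],0.63],
    [[0,0,0],[0,0,0],0.6],
    [[0,0,0],[0,0,0],0.57],
    [[0,0,0],[0,0,0],0.54],
    [[0,0,0],[0,0,0],0.5],
  ],
  grip_force=20,
)

```text
t: 17.75
tcp_pos: [0.5684, 0.1343, 0.2323]
tool_rot: [0.126, 0.992, 0.0, -0.0]
force: [-0.0, 0.1, -0.3]
finger_gap: 0.502
gripper_force: 0.0
```

Run:
```python
from h import *
favg(8); shot("wrist","w7")
def ana(t):
    p,M=tool(); P,im=cloud(t); T=(P-p)@M*1000
    m=(T[...,2]>68)&(T[...,2]<96)&(np.hypot(T[...,0],T[...,1])<50); q=T[m]
    A=np.c_[q[:,:2],np.ones(len(q))]; print("lid plane",np.linalg.lstsq(A,q[:,2],rcond=None)[0].round(4),cv2.minEnclosingCircle(q[:,:2].astype(np.float32)))
    m=(abs(T[...,2]+24)<14)&(abs(T[...,1])<14)&(T[...,0]>0)&(T[...,0]<15); print("grip",T[m].mean(0).round(1),T[m][:,1].min(),T[m][:,1].max())
ana("w6"); ana("w7")
```

```text
t 18.15 z [0.5685 0.1343 0.2323] F [-0.04 -0.06 -0.23] sd [0.42 0.38 0.33] T [-0.01   0.002 -0.017]
lid plane [5.80000e-03 4.00000e-04 8.22716e+01] ((-0.03884803503751755, 0.00515356520190835), 43.58112716674805)
grip [  8.2  -0.  -27.8] -13.969626982972887 13.996386490629641
lid plane [ 7.60000e-03 -2.00000e-04  8.26385e+01] ((-0.18950255215168, 0.2238570898771286), 43.58464431762695)
grip [  7.7   0.2 -28.5] -9.843111416103827 10.191563081431047
```

Tin hangs level and still (lid tilt under 0.5°, unmoved by the release). Retreat straight up.

Call:
play_rows(
  rows=[
    [[0,0,0],[0,0,-2],0.5],
    [[0,0,0],[0,0,-5],0.5],
    [[0,0,0],[0,0,-10],0.5],
    [[0,0,0],[0,0,-15],0.5],
    [[0,0,0],[0,0,-20],0.5],
    [[0,0,0],[0,0,-25],0.5],
    [[0,0,0],[0,0,-25],0.5],
    [[0,0,0],[0,0,-18],0.5],
    [[0,0,0],[0,0,-8],0.6],
    [[0,0,0],[5,1,0],0.7],
    [[0,0,0],[14,4,0],0.8],
    [[0,0,0],[20,6,0],1],
  ],
)

```text
t: 19.2
tcp_pos: [0.5331, 0.1542, 0.359]
tool_rot: [0.126, 0.992, -0.0, -0.001]
force: [0.5, 0.3, -0.5]
finger_gap: 0.073
gripper_force: 0.0
```

Call:
play_rows(
  rows=[
    [[0,0,0],[25,7,0],1],
    [[0,0,0],[25,7,0],1],
    [[0,0,0],[25,7,0],1],
    [[0,0,0],[19,6,0],1],
    [[0,0,0],[8,3,0],1],
    [[0,0,0],[3,1,0],1],
    [[0,0,0],[0,0,0],1],
    [[0,0,0],[0,0,0],1],
    [[0,0,0],[0,0,0],1],
  ],
)

```text
t: 19.95
tcp_pos: [0.4405, 0.2104, 0.3601]
tool_rot: [0.126, 0.992, -0.0, 0.0]
force: [0.0, -0.7, 0.6]
finger_gap: -0.0
gripper_force: 0.0
```

Run:
```python
from h import *
plan([.4398,.2106,.0815],165.5); favg(4); shot("wrist","w8"); shot("scene","s8")
P,p=cloud("w8"); h=cv2.cvtColor(p,cv2.COLOR_RGB2HSV); x,y,z=P[...,0],P[...,1],P[...,2]
m=(abs(x-.44)<.04)&(abs(y-.21)<.04)&(z>.062)&(z<.085)&(h[...,0]>45)&(h[...,0]<85)&(h[...,1]>90)
q=P[m]; print(len(q),np.median(q,0),cv2.minEnclosingCircle((q[:,:2]*1000).astype(np.float32)),np.percentile(q[:,2],[50,90]))
P,p=cloud("s8"); x,y,z=P[...,0],P[...,1],P[...,2]
m=(abs(x-.5685)<.05)&(abs(y-.134)<.05)&(z>.143)&(z<.156); q=P[m]; A=np.c_[q[:,:2],np.ones(len(q))]; print("lid",len(q),np.linalg.lstsq(A,q[:,2],rcond=None)[0])
a=cv2.imread("pics/w8.png"); b=cv2.imread("pics/s8.png")
cv2.imwrite("pics/c8.png",np.hstack([cv2.resize(a,(480,300)),cv2.resize(b[100:220,290:410],(300,300),interpolation=cv2.INTER_CUBIC)]))
```

```text
shift mm [8.000e-01 1.000e-01 2.786e+02] turn deg [-0.01  0.02  0.01] yaw now 165.51
t 20.15 z [0.4401 0.2105 0.3601] F [ 0.05  0.18 -0.3 ] sd [0.42 0.49 0.24] T [-0.004  0.012 -0.02 ]
329 [0.43860347 0.21070506 0.07252623] ((440.0433654785156, 210.06036376953125), 15.109895706176758) [0.07252623 0.07367479]
lid 358 [0.00454706 0.00453459 0.14503393]
```

View pics/c8.png

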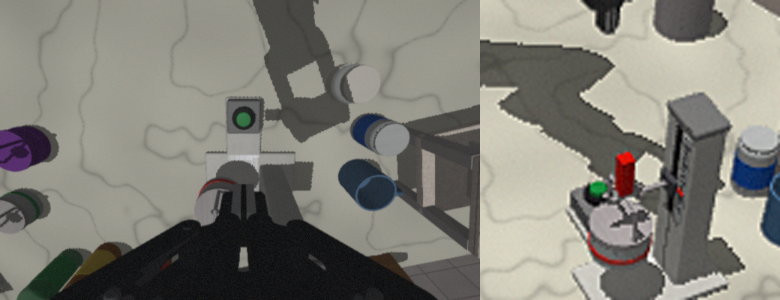

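The tin hangs on the hook free of the gripper. TCP is over the button at (440,210) mm. Descending.

Call:
play_rows(
  rows=[
    [[0,0,0],[0,0,15],1],
    [[0,0,0],[0,0,28],1],
    [[0,0,0],[0,0,30],1],
    [[0,0,0],[0,0,30],1],
    [[0,0,0],[0,0,30],1],
    [[0,0,0],[0,0,30],1],
    [[0,0,0],[0,0,30],1],
    [[0,0,0],[0,0,30],1],
    [[0,0,0],[0,0,25],1],
    [[0,0,0],[0,0,15],1],
    [[0,0,0],[0,0,5],1],
    [[0,0,0],[0,0,0],1],
  ],
)

```text
t: 21.25
tcp_pos: [0.439, 0.2107, 0.0911]
tool_rot: [0.126, 0.992, -0.0, -0.001]
force: [-0.1, -0.6, -0.5]
finger_gap: 0.005
gripper_force: 0.0
```

Call:
play_rows(
  rows=[
    [[0,0,0],[0,0,2],1],
    [[0,0,0],[0,0,2],1],
    [[0,0,0],[0,0,2],1],
    [[0,0,0],[0,0,2],1],
    [[0,0,0],[0,0,2],1],
    [[0,0,0],[0,0,1],1],
    [[0,0,0],[0,0,1],1],
    [[0,0,0],[0,0,1],1],
    [[0,0,0],[0,0,1],1],
    [[0,0,0],[0,0,1],1],
    [[0,0,0],[0,0,0],1],
  ],
)

```text
t: 22.17
tcp_pos: [0.4395, 0.2109, 0.0773]
tool_rot: [0.126, 0.992, 0.0, 0.0]
force: [-0.6, 0.3, 3.0]
finger_gap: -0.004
gripper_force: 1.4
```

Call:
play_rows(
  rows=[
    [[0,0,0],[0,0,1],1],
    [[0,0,0],[0,0,1],1],
    [[0,0,0],[0,0,0.7],1],
    [[0,0,0],[0,0,0],1],
  ],
)

```text
t: 22.5
tcp_pos: [0.4395, 0.2109, 0.0746]
tool_rot: [0.126, 0.992, 0.0, 0.0]
force: [-1.3, 0.0, 4.1]
finger_gap: 0.003
gripper_force: 2.2
```

Call:
play_rows(
  rows=[
    [[0,0,0],[0,0,0.7],1],
    [[0,0,0],[0,0,0.7],1],
    [[0,0,0],[0,0,0],1],
  ],
)

```text
t: 22.75
tcp_pos: [0.4395, 0.2109, 0.074]
tool_rot: [0.126, 0.992, 0.0, 0.0]
force: [-2.5, -0.2, 10.2]
finger_gap: 0.003
gripper_force: 5.3
```

Call:
play_rows(
  rows=[
    [[0,0,0],[0,0,0.5],1],
    [[0,0,0],[0,0,0],1],
    [[0,0,0],[0,0,0],1],
  ],
)

```text
t: 23.0
tcp_pos: [0.4395, 0.2109, 0.0739]
tool_rot: [0.126, 0.992, 0.0, 0.0]
force: [-1.6, -0.7, 13.6]
finger_gap: 0.002
gripper_force: 7.4
```

Call:
play_rows(
  rows=[
    [[0,0,0],[0,0,-2],1],
    [[0,0,0],[0,0,-3],1],
    [[0,0,0],[0,0,-5],1],
    [[0,0,0],[0,0,-10],1],
    [[0,0,0],[0,0,-20],1],
    [[0,0,0],[0,0,-28],1],
    [[0,0,0],[0,0,-30],1],
    [[0,0,0],[0,0,-30],1],
    [[0,0,0],[0,0,-30],1],
    [[0,0,0],[0,0,-20],1],
    [[0,0,0],[0,0,-8],1],
    [[0,0,0],[0,0,0],1],
  ],
)

```text
t: 24.0
tcp_pos: [0.4404, 0.2111, 0.2608]
tool_rot: [0.126, 0.992, 0.001, 0.002]
force: [-0.3, -0.3, -1.0]
finger_gap: -0.002
gripper_force: 0.0
```

Run:
```python
from h import *
favg(6); shot("wrist","w9"); shot("scene","s9")
P,p=cloud("w9"); h=cv2.cvtColor(p,cv2.COLOR_RGB2HSV); x,y,z=P[...,0],P[...,1],P[...,2]
m=(abs(x-.44)<.04)&(abs(y-.21)<.04)&(z>.05)&(z<.085)&(h[...,0]>45)&(h[...,0]<85)&(h[...,1]>90)
print("btn z",m.sum(),np.percentile(z[m],[50,90]))
for t in("s8","s9"):
    P,p=cloud(t); x,y,z=P[...,0],P[...,1],P[...,2]
    m=(abs(x-.5685)<.05)&(abs(y-.134)<.05)&(z>.143)&(z<.156); q=P[m]; A=np.c_[q[:,:2],np.ones(len(q))]; print("lid",len(q),q.mean(0).round(4),np.linalg.lstsq(A,q[:,2],rcond=None)[0])
```

```text
t 24.3 z [0.4385 0.2106 0.2571] F [-0.24  0.14  0.14] sd [0.47 0.41 0.49] T [-0.001  0.018 -0.02 ]
btn z 546 [0.07263538 0.07364103]
lid 358 [0.571  0.1292 0.1482] [0.00454706 0.00453459 0.14503393]
lid 362 [0.571 0.129 0.148] [-0.00071871  0.00690372  0.14753559]
```

Button bottomed (hard stop at 13.6 N) and is back up; the tin still hangs level and still. Handing in.

```bash
python3 -c "
from station import *
print(sign_off())"
```

```text
the job is handed in; nothing more can be done
None
```

The red-grip tin was hung slowly on the scale hook and let go only once the spring carried its full weight, about 7 N. After it had hung free for over a second, I pressed the hold button fully down and it sprang back up; the tin was still level on the hook at hand-in (about 24 s).

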